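# Check the moisture meter, then hold it square on the marked spot of a board

## Task

Lift the wood moisture meter out of its stand, prove it by pressing its spring tip down on the round check pad until the pad is fully down, then set the tip inside the ring pencilled on the sloping board. Hold the meter square to the board's face with a light push, so that the spring tip is about half-way in (not just touching, not bottomed), and finish while holding it there: do not let go or put it back. Be gentle with pad and board, and leave the other things on the bench where they are.

Things in the scene. Friction and masses are not known exactly. Their poses are not given: they have to be found in the camera images.
- meter: Loose hand-held meter upright in the stand: black box 46 (its x) x 34 (its y) x 95 mm (its z), below it a steel neck 24 mm in diameter and 38 mm long, then the spring tip. Origin: centre of the box's underside (the shoulder resting on the stand; neck and tip reach 56 mm down its hole); z up along the meter; box spans z 0 to 95 mm. About 0.2 kg.
- meter_tip (a point): Rounded end of the meter's brass spring tip (12 mm in diameter, end radius 6 mm), on the meter's z axis, 56 mm below the meter's origin when free (so 18 mm out of the neck).
- plunger (a joint): How far the meter's spring tip is pushed into the neck: 0 free, 0.010 m bottomed. Spring: starts to give at about 1 N, then 0.7 N per mm, about 8 N at the bottom.
- stand: Fixed wooden block 85 x 85 x 70 mm high with a 29 mm round through hole in the middle; origin at the centre of its underside. The meter's shoulder rests on its top.
- check_block: Fixed grey metal block 90 (x) x 75 (y) x 40 mm high; origin at the centre of its underside. The check pad stands in its middle.
- check_pad_top (a point): Centre of the top of the round steel check pad, 32 mm in diameter, 50 mm above the bench when up; goes down with the pad.
- check_pad (a joint): How far the check pad is pressed down: 0 up, 0.006 m fully down. Spring: starts to give at about 1 N, fully down at 4 N; springs back.
- jig: Fixed sloping jig with a rigid pale board 170 (up the slope) x 220 (its y) x 22 mm. Origin on the bench under the centre of the board's face, which is 75 mm above it. The face slopes 20 degrees (0.349 rad), rising towards the jig's +x (away from the robot). The few dark knots are no marks.
- mark: Pencilled ring, 22 mm inside and 28 mm outside diameter, with a cross 44 mm long through it, on the board's face. Origin at the ring's centre on the face; z is the face's normal (outwards), x up the slope, y level across. It lies on the board's middle line, up to 50 mm to either side of its centre.
- glue: Bystander: yellow glue bottle, 56 mm diameter, 115 mm high; origin under its centre.
- tape: Bystander: roll of tape lying flat, 100 mm diameter, 25 mm high; origin under its centre.
- driver: Bystander: screwdriver lying on the bench.
- offcut: Bystander: wood offcut 50 x 130 x 30 mm high; origin under its centre.
- can: Bystander: can, 66 mm diameter, 85 mm high; origin under its centre.
- hammer: Bystander: hammer lying on the bench.
- screwbin: Bystander: open carton 100 x 130 x 45 mm high; origin under its centre.
There are look-alikes about, which are no part of the job. What is shaped like the check_block but pink or purple is not meant.

How it is judged (in metres and radians):
On the way, in this order (a step that is already met when the one before it is completed fails the run):
1. the meter is lifted clear of its stand in the fingers (height (world z) of meter_tip above 0.078 m and contact force between the fingers and meter above 1 N), for 0.2 s.
2. the meter's tip, with the meter held, presses the check pad fully down (value of joint check_pad above 0.0052 m and horizontal distance between meter_tip and check_pad_top below 0.016 m and contact force between meter and check_block above 1 N and contact force between the fingers and meter above 1 N), for 0.2 s.
At the end, for the whole second after the job is handed in: Fingers hold the meter still, tip on the board within 11 mm of the ring's centre, axis within 8 degrees of square to the face, spring tip 2 to 8.5 mm in, 1 to 12 N on the board; meter off stand and check block, pad up, bystanders within 30 mm of their start (distance between meter_tip and mark below 0.011 m and angle between the z axis of meter and the z axis of mark, either way round below 0.14 rad and value of joint plunger between 0.002 and 0.0085 m and contact force between meter and jig between 1 and 12 N and contact force between the fingers and meter above 2 N and contact force between meter and stand below 0.3 N and contact force between meter and check_block below 0.3 N and value of joint check_pad below 0.0015 m and linear speed of meter below 0.02 m/s and distance of each of glue, tape, driver, offcut, can, hammer, screwbin from where it was at the start of the episode below 0.03 m); the arm keeps its last pose, push and grip.
It fails at once if the check block is pushed with more than 25 N by the meter (contact force between meter and check_block above 25 N).
It fails at once if the board is pushed with more than 25 N by the meter (contact force between meter and jig above 25 N).
It fails at once if another thing on the bench is shifted by more than 30 mm (distance of any of glue, tape, driver, offcut, can, hammer, screwbin from where it was at the start of the episode above 0.03 m).
It also fails if it takes over 54 s, if anything falls off the work surface, if the arm or the gripper's body presses on something with over 40 N, if the wrist force passes 120 N, or if a joint passes its speed limit or range.

## Robot

A 6-joint arm with a two-finger parallel gripper is mounted at the origin on the work surface. World frame = base frame: x ahead of the robot, y to its left, z up, the work surface at z = 0. Lengths are in mm, angles in rad, forces in N, time in s.
With the tool pointing down it reaches from about 300 to 750 mm from the base axis. Payload 8.5 kg.
Tool frame: the origin (TCP) lies where the fingers leave the gripper's body, on its centre line; the fingertips stand ahead of it and the grasp point (between the pads) lies 45 mm ahead of it (env.finger_overhang is the z of the fingertips in the tool frame, in mm); z points along the fingers, y is the line along which they close (so a half turn about z gives the same grasp; the last joint's range is limited). The gripper opens to 88 mm and grips with 3 to 60 N. Pads are 18 mm wide; open, the fingers measure 123 mm over their backs; the gripper's body (75 mm by 187 mm) begins 45 mm behind the grasp point.
Start: joints at [1.081, 0.381, 1.297, -0, 1.464, -0.215], TCP at [149.237, 529.348, 302.748] pointing down, gripper open.
Joint ranges: [-3.11, 3.11], [-0.89, 2.33], [0.22, 2.48], [-1.42, 4.56], [0.17, 2.85], [-2.88, 2.88]. Speed limits (rad/s): [2.39, 2.39, 3.14, 3.14, 3.14, 3.14].

## Interface

Orientations are given as a rotation vector (axis times angle).
In Python, from workcell import env, cams, ticket, nets gives the robot as it stands. The module is installed in compiled form; this text tells all that it offers.
- The arm moves only by the tool carry_out, never from a script. Its argument "plan" is a list of rows, each a list of 7 numbers: the shift along the tool's x, y, z normalised to -1 to 1, where 1 is 0.02 m, then the turn, a rotation vector about the tool's x, y, z normalised to -1 to 1, where 1 is 5 degrees, then the opening, from -1 (shut) to 1 (fully open). In form: [[tx, ty, tz, wx, wy, wz, gripper], ...]. A call has 1 to 10 rows; each row shifts and turns the commanded pose from where the row before left it, along the tool's axes as they then stand; what a row does not reach is not made up. A row lasts 1/12 s, in which the tool goes at most 41.7 mm and 7.16 degrees, less where a joint would pass 70% of its speed; a pose out of reach is approached as far as the arm can. A call with a number of a shift or a turn outside -1 to 1 is refused whole. A call with a gripper value outside its range is refused whole. The fingers move at their own pace and stop on an object; the grip force is fixed at half the most. Time passes only in rows, so rows that do not move let the fingers close. It gives the time, the measured TCP pose, the force, the opening and the grip force at its end, in the units of the state.
- env.read_state(): the state, without advancing time (a new reading comes with each control period).
- cams.grab_frame(name): name is "side" or "top" or "wrist"; returns a dict with "image" (400x640x3 uint8, red, green, blue), "K" (3x3 intrinsics, pixels), "R" (3x3) and "t" (3): a world point X has camera coordinates R X + t. Camera axes: x right, y down, z forward; pixel columns grow to the right and rows downward; lengths in mm; the calibration is good to about 2 mm. The wrist camera is an equidistant fisheye: a pixel r from the principal point sees the ray r / f radians off the axis. A picture is of the moment at which its call begins. There is no depth.
- ticket.finish_job(): hands the job in; it is judged then, once.
Trained networks look in the newest picture that a camera, given by its name, has taken for a name from the list of things; names that differ only in an ending like _2 or _b are one class to them, and where a whole thing is asked for, a point or a joint stands for the part that bears it (a point fixed in the world has none). Each returns a list of dicts, best first, with "confidence" (0 to 1); they miss things now and then, are a little off and sometimes report something else, mostly with a low value. They report only what shows in the picture. A call takes as long as a camera call. They do not tell look-alikes from the thing itself.
- nets.silhouettes(camera, target): "mask" (400x640 bool, what is visible of it).
- nets.tip_of(camera, target): "point" ([x, y, z] in mm, in world coordinates, good to about 4 mm: a listed point, or the origin of a listed thing).
The state is a dict: "time_s": time; "joints": joint angles; "joint_velocities": joint speeds; "effort": joint torques, N m; "tcp_pos": TCP position; "eef_rot": TCP orientation; "ft_force": force on the tool from outside, world axes, zero at the start; "moment": the same for the moment, N m; "opening": finger opening in mm; "gripper_force": force on a finger pad.
Only numpy, scipy, OpenCV 4.12 (cv2) and the standard library are available. Lean on these libraries where they do the work, as an engineer would, in place of code of your own. Each camera call takes 0.05 s, during which the arm holds its last target. There are 200 camera calls.

## Working session

There is one attempt and no reset: what is moved stays moved. The work goes in short steps, Python scripts to look and compute and a tool call to move; the robot and the scene stay as the last step left them, time stands still between calls to the robot, and variables do not carry over. Pictures are saved under pics/ and viewed, at most 10 in all, crops included, and the job is handed in when it is done.

Besides the shell and the picture viewer there is one more tool, called after "Call:" by a JSON object that holds its "method" and its "body". carry_out: Moves the arm, as the interface text tells. Scaled input: -1 to 1 covers 0.02 m each way for a shift and 5 degrees each way for a turn. Its arguments: {"type":"object","properties":{"plan":{"type":"array"}},"required":["plan"]}

```bash
mkdir -p pics
cat > h.py <<'E'
import numpy as np, cv2
from workcell import env, cams, ticket, nets
from scipy.spatial.transform import Rotation as Ro
def ray(f,u,v):
    d=np.linalg.inv(f["K"])@[u,v,1.]; R=np.array(f["R"]); t=np.array(f["t"])
    return -R.T@t, R.T@d
def atz(f,u,v,z):
    o,d=ray(f,u,v); return o+d*(z-o[2])/d[2]
def proj(f,X):
    c=np.array(f["R"])@X+f["t"]; p=f["K"]@c; return p[:2]/p[2]
def tri(fs,ps):
    A=0;b=0
    for f,p in zip(fs,ps):
        o,d=ray(f,*p); d/=np.linalg.norm(d); P=np.eye(3)-np.outer(d,d); A=A+P; b=b+P@o
    return np.linalg.solve(A,b)
def save(n,im): cv2.imwrite("pics/"+n,im[:,:,::-1])
E
python3 - <<'E'
from h import *
T=cams.grab_frame("top");S=cams.grab_frame("side")
save("t1.png",T["image"]);save("s1.png",S["image"])
for n in ["meter","meter_tip","stand","check_block","check_pad_top","jig","mark","glue","can"]:
  for c in("top","side"):
    print(n,c,[(np.round(d["point"]).tolist(),round(d["confidence"],2)) for d in nets.tip_of(c,n)])
print(env.read_state(), env.finger_overhang)
E
```

```text
meter top [([513.0, -82.0, 74.0], 0.72)]
meter side [([514.0, -81.0, 68.0], 0.95)]
meter_tip top []
meter_tip side []
stand top [([518.0, -80.0, -1.0], 0.86)]
stand side [([514.0, -77.0, -3.0], 0.88)]
check_block top [([466.0, -336.0, 1.0], 0.93), ([339.0, -438.0, 1.0], 0.8), ([601.0, -286.0, -1.0], 0.64), ([418.0, -194.0, 0.0], 0.63), ([172.0, -339.0, -2.0], 0.58)]
check_block side [([601.0, -290.0, -1.0], 0.95), ([418.0, -200.0, 1.0], 0.83), ([458.0, -337.0, -1.0], 0.72), ([346.0, -440.0, 3.0], 0.68), ([178.0, -342.0, 4.0], 0.57)]
check_pad_top top [([340.0, -446.0, 50.0], 0.66), ([174.0, -338.0, 51.0], 0.54), ([417.0, -195.0, 53.0], 0.51), ([602.0, -287.0, 46.0], 0.45), ([465.0, -334.0, 51.0], 0.43)]
check_pad_top side [([169.0, -340.0, 49.0], 0.66), ([603.0, -291.0, 46.0], 0.65), ([417.0, -202.0, 54.0], 0.63), ([341.0, -441.0, 49.0], 0.59), ([347.0, 128.0, 1.0], 0.5), ([464.0, -335.0, 49.0], 0.43)]
jig top [([600.0, 286.0, 1.0], 0.83)]
jig side [([597.0, 286.0, -4.0], 0.83), ([790.0, 10.0, 1.0], 0.66)]
mark top [([348.0, 134.0, 2.0], 0.69), ([598.0, 287.0, 70.0], 0.41)]
mark side
[... 274 characters left out ...]
0.59)]
{'time_s': 1.0, 'joints': array([ 1.08067297e+00,  3.80578448e-01,  1.29741078e+00, -4.43524972e-06,
        1.46360828e+00, -2.15262386e-01]), 'joint_velocities': array([-0.00060289,  0.00148803,  0.00206014, -0.00093707, -0.00018324,
       -0.00015668]), 'effort': array([ 3.41261957e-04, -4.37806213e+01, -2.24723929e+01,  7.14709936e-02,
        3.15381645e-02, -2.37948234e-05]), 'tcp_pos': array([149.24779136, 529.33580438, 302.75633788]), 'eef_rot': array([ 4.30391720e-01,  3.11196914e+00, -9.55789629e-06]), 'ft_force': array([-0.3356559 , -0.59157728, -0.4630136 ]), 'moment': array([ 0.02570933,  0.02287298, -0.00763198]), 'gripper_force': 0.0, 'opening': 87.90125630670758} 64.0
```

```bash
sleep 1; ls . pics
```

```text
.:
h.py
pics

pics:
s1.png
t1.png
```

View pics/t1.png

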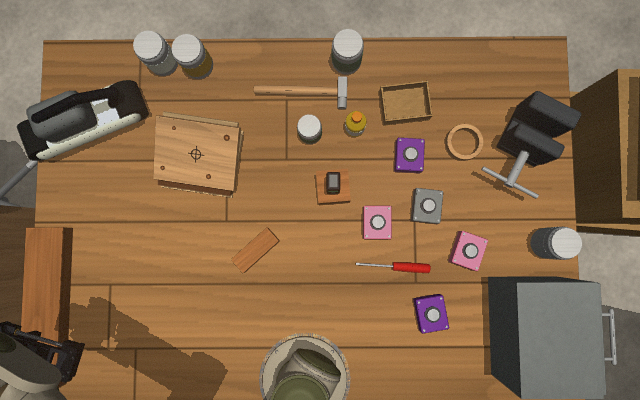

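View pics/s1.png

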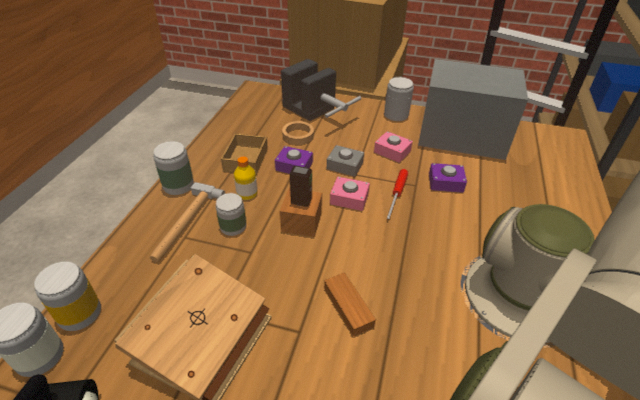

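Top view: meter in its stand at (333,183), ring on the board at (196,154). In the side view the ring is at (198,318) and the meter at (301,190). The check-block candidates in the top view are grey (428,206), purple (410,155) and (432,314), pink (377,222) and (468,251). Only the grey one at (428,206) fits. I'll confirm it in a crop and measure.

```bash
cat > m.py <<'E'
from h import *
T=cams.grab_frame("top");S=cams.grab_frame("side")
def crop(f,u,v,r=32,s=390): return cv2.resize(f["image"][v-r:v+r,u-r:u+r],(s,s),interpolation=cv2.INTER_CUBIC)
a=np.hstack([crop(T,428,206,s=260),crop(T,333,183,s=260),crop(T,196,154,s=260)]);b=np.hstack([crop(S,346,158,s=260),crop(S,301,195,48,260),crop(S,198,318,s=260)])
save("c1.png",np.vstack([a,b]))
def best(c,n,uv):
    L=[d["mask"] for d in nets.silhouettes(c,n)]
    L=[m for m in L if m[max(0,uv[1]-6):uv[1]+7,uv[0]-6:uv[0]+7].any()]
    return L[0] if L else None
for f,c,uvs in((T,"top",dict(meter=(333,183),mark=(196,154),check_pad_top=(428,206),check_block=(428,206),stand=(325,195),jig=(185,175))),(S,"side",dict(meter=(301,190),mark=(198,318),check_pad_top=(346,155),check_block=(346,163),stand=(300,215),jig=(190,330)))):
  for n,uv in uvs.items():
    m=best(c,n,uv)
    if m is None: print(c,n,None);continue
    ys,xs=np.nonzero(m); print(c,n,len(xs),xs.min(),xs.max(),ys.min(),ys.max(),xs.mean().round(1),ys.mean().round(1))
    if n in("meter","stand","check_block","jig"):
      p,_=cv2.findContours(m.astype(np.uint8),0,2); p=max(p,key=len); print(cv2.approxPolyDP(p,2.5,True)[:,0].tolist())
    np.save(f"/tmp/{c}_{n}.npy",m)
def circ(f,u,v,r,dark):
    g=cv2.cvtColor(f["image"],cv2.COLOR_RGB2GRAY)[v-r:v+r+1,u-r:u+r+1].astype(float)
    w=np.clip((np.median(g)-g-25) if dark else (g-np.median(g)-40),0,None); y,x=np.mgrid[-r:r+1,-r:r+1]
    return u+(w*x).sum()/w.sum(), v+(w*y).sum()/w.sum()
pm=[circ(T,196,154,9,1),circ(S,198,318,11,1)]; pp=[circ(T,428,206,12,0),circ(S,346,155,12,0)]
print("mark",pm,tri([T,S],pm)); print("pad",pp,tri([T,S],pp), atz(T,*pp[0],50),atz(S,*pp[1],50))
E
python3 m.py
```

```text
top meter 286 326 339 172 193 332.4 182.1
[[328, 172], [326, 189], [329, 193], [336, 193], [339, 173]]
top mark None
top check_pad_top 119 423 434 200 211 428.2 205.2
top check_block 945 411 441 188 222 426.1 205.4
[[415, 189], [412, 220], [438, 222], [441, 192]]
top stand 749 316 349 169 204 332.9 188.7
[[345, 169], [339, 170], [340, 191], [337, 194], [325, 191], [326, 171], [316, 173], [319, 203], [349, 201]]
top jig 6240 154 244 112 195 196.8 153.3
[[158, 116], [154, 147], [154, 177], [158, 183], [182, 190], [230, 195], [235, 187], [235, 171], [244, 136], [238, 124], [168, 112]]
side meter 835 289 312 166 206 300.9 185.7
[[294, 166], [289, 183], [291, 202], [308, 206], [311, 201], [311, 169]]
side mark None
side check_pad_top None
side check_block 807 327 364 148 175 345.3 160.8
[[336, 148], [327, 159], [328, 169], [354, 175], [363, 162], [363, 152]]
side stand 1346 280 322 190 236 301.0 216.1
[[289, 190], [280, 209], [281, 230], [314, 236], [321, 214], [321, 194], [314, 193], [311, 204], [303, 207], [290, 201]]
side jig 13550 116 270 255 399 196.1 330.4
[[195, 255], [152, 297], [116, 342], [117, 347], [131, 358], [130, 364], [193, 399], [221, 399], [270, 316], [261, 296]]
mark [(np.float64(195.43476959904248), np.float64(153.78336325553562)), (np.float64(197.24815893132384), np.float64(317.68864531597876))] [599.06682494 283.60729876  77.7213493 ]
pad [(np.float64(428.3489681050657), np.float64(205.01375859912446)), (np.float64(345.13496932515335), np.float64(151.88343558282207))] [ 462.68416343 -331.85600485   50.30921668] [ 461.31302869 -332.13027546   50.        ] [ 464.17426592 -332.1423145    50.        ]
```

```bash
sleep 1
```

```text
(no output)
```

View pics/c1.png

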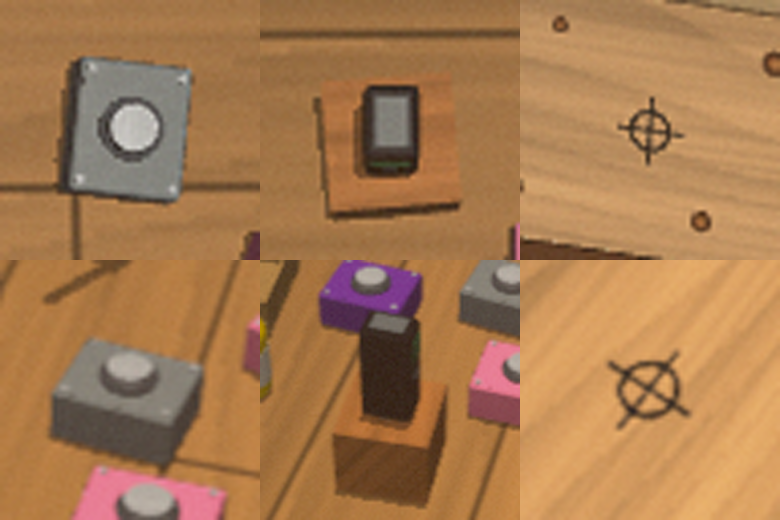

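The crop confirms the grey block with its steel pad, at top (428.5,205.2). The ring with its cross is at top (196,154), and the meter's narrow side lies along world y. Next I'll fit the meter and jig yaw.

```bash
cat > fit.py <<'E'
from h import *
from scipy.optimize import minimize
T=cams.grab_frame("top");S=cams.grab_frame("side")
def hull(f,P):
    m=np.zeros((400,640),np.uint8); p=np.array([proj(f,x) for x in P])
    h=cv2.convexHull((p*16).round().astype(np.int32)); cv2.fillConvexPoly(m,h,1,shift=4); return m>0
B=np.array([[a,b,c] for a in(-.5,.5) for b in(-.5,.5) for c in(0,1)])
meter=lambda q:(Ro.from_euler('z',q[2],degrees=True).apply(B*[46,34,95]))+[q[0],q[1],q[3]]
stand=lambda q:(Ro.from_euler('z',q[2],degrees=True).apply(B*[85,85,q[3]]))+[q[0],q[1],0]
blk=lambda q:(Ro.from_euler('z',q[2],degrees=True).apply(B*[90,75,40]))+[q[0],q[1],0]
def jig(q):
    P=Ro.from_euler('y',-20,degrees=True).apply((B-[0,0,1])*[170,220,22])+[0,0,75]
    return Ro.from_euler('z',q[2],degrees=True).apply(P)+[q[0],q[1],0]
def run(n,mod,q0,files,union=None):
    ms=[(f,np.load(f"/tmp/{c}_{n}.npy")) for c,f in(("top",T),("side",S)) if c in files]
    if union: ms=[(f,m|np.load(f"/tmp/{c}_{union}.npy")) for (f,m),c in zip(ms,files)]
    def cost(q): 
        s=0
        for f,m in ms: h=hull(f,mod(q)); s+=1-(h&m).sum()/(h|m).sum()
        return s
    bq=None
    for y in (-15,-8,0,8,15):
        q=np.array(q0,float); q[2]+=y
        sx=np.vstack([q]+[q+d for d in np.eye(len(q))*8])
        r=minimize(cost,q,method="Nelder-Mead",options=dict(initial_simplex=sx,xatol=.05,fatol=1e-4))
        if bq is None or r.fun<bq.fun: bq=r
    print(n,bq.x.round(1),round(bq.fun,3))
run("meter",meter,[513,-81,0,70],("top","side"))
run("jig",jig,[600,286,0],("top","side"))
run("check_block",blk,[464,-334,0],("top","side"))
for nm,ps in dict(ring=[(196.2,154),(197.8,317.9)]).items(): print(nm,tri([T,S],ps))
E
python3 fit.py
```

```text
meter [514.3 -77.7  -2.5  68.3] 0.322
jig [597.7 286.1 -11.8] 0.284
check_block [ 461.7 -331.5   -1.5] 0.28
ring [599.0362712  282.35191799  75.14470289]
```

Call:
{"method": "carry_out", "body": {"plan": [[0,0,0,0,0,-0.8,1],[0,0,0,0,0,-0.8,1],[0,0,0,0,0,-0.8,1],[-0.6,-1,0,0,0,-0.76,1],[-0.6,-1,0,0,0,0,1],[-0.6,-1,0,0,0,0,1],[-0.6,-1,0,0,0,0,1],[-0.6,-1,0,0,0,0,1],[-0.6,-1,0,0,0,0,1],[-0.6,-1,0,0,0,0,1]]}}

```text
time_s: 2.63
tcp_pos: [232.4, 387.7, 302.8]
eef_rot: [-0.002, 3.141, 0.0]
ft_force: [0.3, 0.9, 0.8]
opening: 88.1
gripper_force: 0.0
```

Call:
{"method": "carry_out", "body": {"plan": [[-0.6,-1,0,0,0,0,1],[-0.6,-1,0,0,0,0,1],[-0.6,-1,0,0,0,0,1],[-0.6,-1,0,0,0,0,1],[-0.6,-1,0,0,0,0,1],[-0.6,-1,0,0,0,0,1],[-0.6,-1,0,0,0,0,1],[-0.6,-1,0,0,0,0,1],[-0.6,-1,0,0,0,0,1],[-0.6,-1,0,0,0,0,1]]}}

```text
time_s: 3.47
tcp_pos: [352.6, 187.7, 302.9]
eef_rot: [-0.001, 3.141, 0.0]
ft_force: [1.3, -0.5, -0.0]
opening: 88.4
gripper_force: 0.0
```

Call:
{"method": "carry_out", "body": {"plan": [[-0.6,-1,0,0,0,0,1],[-0.6,-1,0,0,0,0,1],[-0.6,-1,0,0,0,0,1],[-0.6,-1,0,0,0,0,1],[-0.6,-1,0,0,0,0,1],[-0.6,-1,0,0,0,0,1],[-0.6,-1,0,0,0,0,1],[-0.6,-1,0,0,0,0,1],[0,0,0,0,0,0,1]]}}

```text
time_s: 4.22
tcp_pos: [450.1, 26.3, 302.6]
eef_rot: [0.003, 3.141, -0.001]
ft_force: [-0.8, 0.4, -1.2]
opening: 88.2
gripper_force: 0.0
```

Remaining to the hover: +64 in x and −105 in y.

Call:
{"method": "carry_out", "body": {"plan": [[-0.6,-1,0,0,0,0,1],[-0.6,-1,0,0,0,0,1],[-0.6,-1,0,0,0,0,1],[-0.6,-1,0,0,0,0,1],[-0.6,-1,0,0,0,0,1],[-0.1,-0.1,0,0,0,0,1],[0,0,0,0,0,0,1],[0,0,0,0,0,0,1]]}}

```text
time_s: 4.88
tcp_pos: [510.0, -72.1, 302.7]
eef_rot: [0.002, -3.141, -0.001]
ft_force: [-0.2, 0.8, 0.6]
opening: 88.1
gripper_force: 0.0
```

```bash
sleep 1
python3 - <<'E'
from h import *
W=cams.grab_frame("wrist"); save("w1.png",W["image"]); print(W["K"],W["R"],W["t"],env.read_state()["tcp_pos"])
o=-np.array(W["R"]).T@W["t"]; print("campos",o)
for d in nets.silhouettes("wrist","meter"):
    p,_=cv2.findContours(d["mask"].astype(np.uint8),0,2); p=max(p,key=len); print(d["confidence"],cv2.approxPolyDP(p,3,True)[:,0].tolist())
E
```

```text
[[309.70691629   0.         310.5819626 ]
 [  0.         309.70691629 198.17303627]
 [  0.           0.           1.        ]] [[-0.00158956  0.9999982   0.00103339]
 [ 0.96595672  0.0012681   0.25870061]
 [ 0.25869883  0.00140943 -0.965957  ]] [  72.20447009 -527.84349018  256.35878327] [509.88480501 -71.91347216 302.8179137 ]
campos [443.66902164 -71.89630012 384.11037821]
0.96 [[291, 164], [278, 187], [280, 234], [287, 239], [313, 240], [323, 233], [324, 186], [316, 164]]
```

View pics/w1.png

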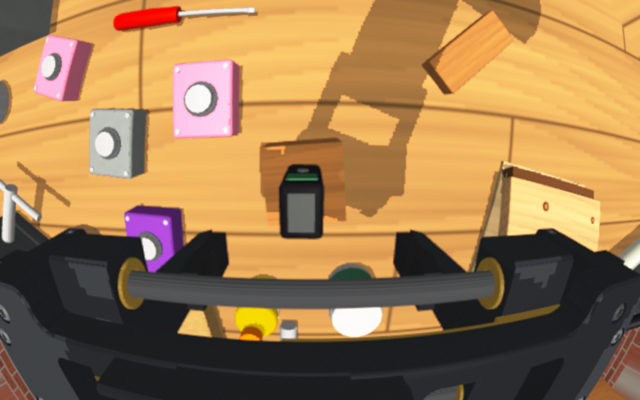

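The wrist view shows the meter at about (302,200), slightly left of centre and nearly aligned with the fingers. I'll fit its pose with all three views.

```bash
cat >> h.py <<'E'
def wproj(f,X):
    X=np.atleast_2d(X); c=X@np.array(f["R"]).T+f["t"]; r=np.hypot(c[:,0],c[:,1]); th=np.arctan2(r,c[:,2])
    K=f["K"]; s=K[0,0]*th/np.maximum(r,1e-9); return np.c_[K[0,2]+s*c[:,0],K[1,2]+s*c[:,1]]
B=np.array([[a,b,c] for a in np.linspace(-.5,.5,7) for b in np.linspace(-.5,.5,7) for c in(0,.5,1)])
def box(q): return Ro.from_euler('z',q[2],degrees=True).apply(B*[46,34,95])+[q[0],q[1],q[3]]
def hullp(p):
    m=np.zeros((400,640),np.uint8); cv2.fillConvexPoly(m,cv2.convexHull((p*16).round().astype(np.int32)),1,shift=4); return m>0
E
python3 - <<'E'
from h import *
from scipy.optimize import minimize
F={c:cams.grab_frame(c) for c in("wrist","top","side")}
M={"top":np.load("/tmp/top_meter.npy"),"side":np.load("/tmp/side_meter.npy"),"wrist":nets.silhouettes("wrist","meter")[0]["mask"]}
P={"wrist":wproj,"top":lambda f,X:np.array([proj(f,x) for x in X]),"side":lambda f,X:np.array([proj(f,x) for x in X])}
def cost(q,cs):
    return sum(1-((h:=hullp(P[c](F[c],box(q))))&M[c]).sum()/(h|M[c]).sum() for c in cs)
for cs in(("wrist",),("wrist","top","side")):
  best=None
  for y in(-8,0,8):
    q=np.array([513,-78,y,70.]); n=3 if len(cs)==1 else 4
    f=lambda v:cost(np.r_[v,70][:4],cs)
    r=minimize(f,q[:n],method="Nelder-Mead",options=dict(initial_simplex=np.vstack([q[:n]]+[q[:n]+d for d in np.eye(n)*7]),fatol=1e-4))
    if best is None or r.fun<best.fun: best=r
  print(cs,best.x.round(1),best.fun)
print([ (c,cost(best.x,(c,))) for c in F])
E
```

```text
('wrist',) [511.7 -78.1  -1.6] 0.11418099802650128
('wrist', 'top', 'side') [513.5 -77.9   3.7  67.5] 0.416318374422188
[('wrist', np.float64(0.11335227272727277)), ('top', np.float64(0.1875)), ('side', np.float64(0.11546610169491522))]
```

Call:
{"method": "carry_out", "body": {"plan": [[-0.13,-0.3,0.3,0,0,0,1],[0,0,0.9,0,0,0,1],[0,0,1,0,0,0,1],[0,0,1,0,0,0,1],[0,0,1,0,0,0,1],[0,0,1,0,0,0,1],[0,0,0.7,0,0,0,1],[0,0,0.4,0,0,0,1],[0,0,0,0,0,0,1],[0,0,0,0,0,0,1]]}}

```text
time_s: 6.02
tcp_pos: [513.3, -79.3, 176.9]
eef_rot: [0.001, -3.142, 0.0]
ft_force: [-0.8, 0.6, 0.4]
opening: 88.3
gripper_force: 0.0
```

Call:
{"method": "carry_out", "body": {"plan": [[0,0,0,0,0,0,-1],[0,0,0,0,0,0,-1],[0,0,0,0,0,0,-1],[0,0,0,0,0,0,-1],[0,0,0,0,0,0,-1],[0,0,0,0,0,0,-1],[0,0,0,0,0,0,-1],[0,0,0,0,0,0,-1]]}}

```text
time_s: 6.68
tcp_pos: [513.1, -79.1, 176.8]
eef_rot: [-0.001, 3.142, 0.0]
ft_force: [0.0, 0.0, 0.8]
opening: 36.9
gripper_force: 0.0
```

Call:
{"method": "carry_out", "body": {"plan": [[0,0,0,0,0,0,-1],[0,0,0,0,0,0,-1],[0,0,0,0,0,0,-1],[0,0,0,0,0,0,-1]]}}

```text
time_s: 7.02
tcp_pos: [513.1, -79.1, 176.8]
eef_rot: [-0.001, 3.142, -0.0]
ft_force: [0.2, -0.2, 0.1]
opening: 33.6
gripper_force: 30.0
```

Call:
{"method": "carry_out", "body": {"plan": [[0,0,-0.3,0,0,0,-1],[0,0,-0.6,0,0,0,-1],[0,0,-0.8,0,0,0,-1],[0,0,-0.9,0,0,0,-1],[0,0,-0.9,0,0,0,-1],[0,0,-0.9,0,0,0,-1],[0,0,-0.8,0,0,0,-1],[0,0,-0.5,0,0,0,-1],[0,0,-0.3,0,0,0,-1],[0,0,0,0,0,0,-1]]}}

```text
time_s: 7.85
tcp_pos: [513.1, -79.1, 297.9]
eef_rot: [-0.002, 3.14, -0.001]
ft_force: [0.4, -0.3, -2.0]
opening: 33.8
gripper_force: 30.0
```

Call:
{"method": "carry_out", "body": {"plan": [[0,0,0,0,0,0,-1],[0,0,0,0,0,0,-1],[0,0,0,0,0,0,-1]]}}

```text
time_s: 8.1
tcp_pos: [512.9, -79.0, 295.9]
eef_rot: [0.002, -3.14, -0.001]
ft_force: [-0.3, -0.6, -2.1]
opening: 33.9
gripper_force: 30.0
```

```bash
sleep 1
python3 - <<'E'
from h import *
s=env.read_state(); print(s["tcp_pos"],s["opening"],s["gripper_force"],s["ft_force"])
S=cams.grab_frame("side");W=cams.grab_frame("wrist");T=cams.grab_frame("top")
for c in("side","top","wrist"):
  for n in("meter","meter_tip","check_pad_top","mark"): print(c,n,[(np.round(d["point"]).tolist(),round(d["confidence"],2)) for d in nets.tip_of(c,n)][:5])
save("s2.png",cv2.resize(S["image"][60:320,180:420],(720,780))[:600])
E
```

```text
[512.89098373 -78.96722167 295.92973082] 33.87195907766136 29.970089353155345 [-0.31216639 -0.60141081 -2.12580757]
side meter [([512.0, -77.0, 187.0], 0.65)]
side meter_tip [([673.0, -16.0, 1.0], 0.16)]
side check_pad_top [([417.0, -200.0, 53.0], 0.66), ([172.0, -340.0, 47.0], 0.57), ([463.0, -336.0, 45.0], 0.47), ([345.0, -444.0, 48.0], 0.42)]
side mark [([600.0, 279.0, 76.0], 0.53)]
top meter []
top meter_tip []
top check_pad_top [([464.0, -335.0, 52.0], 0.69), ([174.0, -336.0, 48.0], 0.48), ([419.0, -196.0, 53.0], 0.48), ([603.0, -288.0, 45.0], 0.42), ([341.0, -446.0, 50.0], 0.4)]
top mark [([600.0, 283.0, 74.0], 0.64)]
wrist meter [([516.0, -80.0, 187.0], 0.79), ([460.0, -338.0, 48.0], 0.26)]
wrist meter_tip []
wrist check_pad_top [([460.0, -339.0, 47.0], 0.94), ([418.0, -202.0, 52.0], 0.88), ([341.0, -445.0, 52.0], 0.6), ([601.0, -287.0, 50.0], 0.52)]
wrist mark []
```

View pics/s2.png

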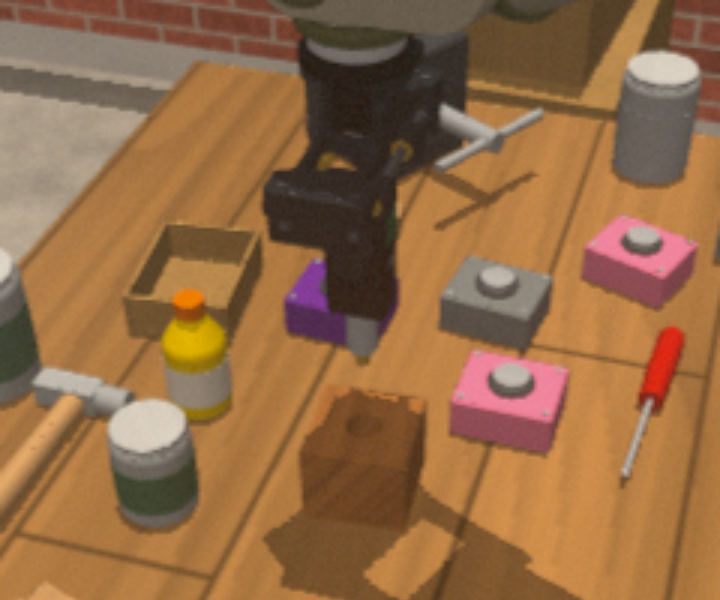

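Step 1 is done: the meter hangs upright, with its tip at about (301,179) in the side view. Now I'll go to the grey pad.

Call:
{"method": "carry_out", "body": {"plan": [[0.1,-0.5,0,0,0,0,-1],[0.2,-1,0,0,0,0,-1],[0.2,-1,0,0,0,0,-1],[0.2,-1,0,0,0,0,-1],[0.2,-1,0,0,0,0,-1],[0.2,-1,0,0,0,0,-1],[0.2,-1,0,0,0,0,-1],[0.2,-1,0,0,0,0,-1],[0.2,-1,0,0,0,0,-1],[0.2,-1,0,0,0,0,-1]]}}

```text
time_s: 9.68
tcp_pos: [474.6, -270.7, 296.8]
eef_rot: [0.001, -3.142, 0.0]
ft_force: [0.5, -0.6, -1.9]
opening: 33.5
gripper_force: 30.0
```

Call:
{"method": "carry_out", "body": {"plan": [[0.2,-1,0,0,0,0,-1],[0.2,-1,0,0,0,0,-1],[0.2,-0.8,0,0,0,0,-1],[0.2,-0.5,0,0,0,0,-1],[0,0,0.5,0,0,0,-1],[0,0,1,0,0,0,-1],[0,0,1,0,0,0,-1],[0,0,0.5,0,0,0,-1],[0,0,0,0,0,0,-1],[0,0,0,0,0,0,-1]]}}

```text
time_s: 10.52
tcp_pos: [459.5, -334.7, 236.8]
eef_rot: [0.002, -3.141, -0.001]
ft_force: [0.5, -0.0, -1.6]
opening: 34.1
gripper_force: 30.0
```

```bash
sleep 1
python3 - <<'E'
from h import *
s=env.read_state(); print(s["tcp_pos"],s["opening"],s["ft_force"])
S=cams.grab_frame("side");T=cams.grab_frame("top");W=cams.grab_frame("wrist")
for c in("side","wrist"):
  for n in("meter","meter_tip","check_pad_top"): print(c,n,[(np.round(d["point"]).tolist(),round(d["confidence"],2)) for d in nets.tip_of(c,n)][:5])
tip=s["tcp_pos"]+[-.5,1,-162.8]; u,v=proj(S,tip); print("tip px",u,v)
a=cv2.resize(S["image"][100:190,300:400],(444,400),interpolation=2);b=cv2.resize(W["image"][100:300,210:410],(400,400))
save("p1.png",np.hstack([a,b])[:, :800])
E
```

```text
[ 459.46495745 -334.73209531  236.79014056] 34.066640521106436 [ 0.52577402 -0.01768248 -1.57345244]
side meter [([460.0, -335.0, 132.0], 0.91), ([463.0, -334.0, 46.0], 0.28)]
side meter_tip [([600.0, 284.0, 77.0], 0.46)]
side check_pad_top [([602.0, -292.0, 46.0], 0.6), ([417.0, -199.0, 51.0], 0.57), ([342.0, -442.0, 51.0], 0.52), ([460.0, -335.0, 47.0], 0.51)]
wrist meter [([461.0, -334.0, 129.0], 0.64)]
wrist meter_tip []
wrist check_pad_top [([342.0, -446.0, 54.0], 0.79), ([464.0, -336.0, 48.0], 0.74), ([601.0, -292.0, 53.0], 0.7), ([515.0, -77.0, 0.0], 0.69), ([419.0, -204.0, 50.0], 0.58)]
tip px 347.51963235108377 144.86131519116682
```

View pics/p1.png

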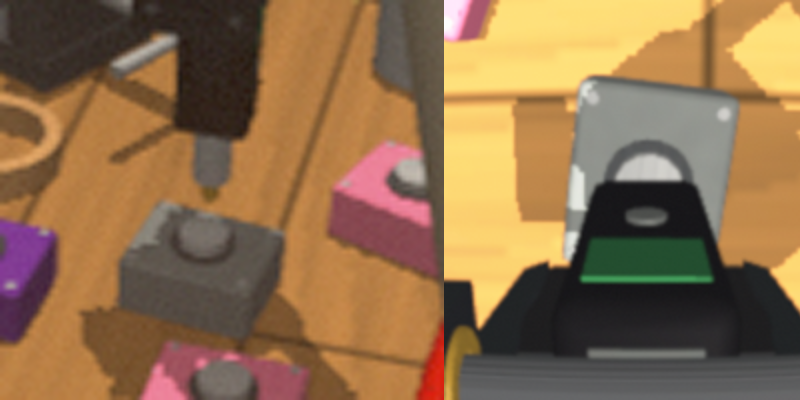

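The tip, at side (347,143), hangs over the grey pad at (346,154). I'll nudge x by +3 mm and descend gently.

Call:
{"method": "carry_out", "body": {"plan": [[-0.15,0,0.4,0,0,0,-1],[0,0,0.4,0,0,0,-1],[0,0,0.2,0,0,0,-1],[0,0,0.2,0,0,0,-1],[0,0,0.2,0,0,0,-1],[0,0,0.1,0,0,0,-1],[0,0,0,0,0,0,-1],[0,0,0,0,0,0,-1]]}}

```text
time_s: 11.63
tcp_pos: [462.2, -335.0, 206.9]
eef_rot: [0.002, -3.141, -0.0]
ft_force: [-0.9, 1.4, 0.7]
opening: 34.3
gripper_force: 30.0
```

Call:
{"method": "carry_out", "body": {"plan": [[0,0,0.1,0,0,0,-1],[0,0,0.1,0,0,0,-1],[0,0,0,0,0,0,-1],[0,0,0,0,0,0,-1]]}}

```text
time_s: 11.97
tcp_pos: [462.4, -335.2, 202.9]
eef_rot: [-0.002, 3.141, -0.0]
ft_force: [-1.3, 0.7, 1.5]
opening: 33.9
gripper_force: 30.0
```

Call:
{"method": "carry_out", "body": {"plan": [[0,0,0.1,0,0,0,-1],[0,0,0,0,0,0,-1],[0,0,0,0,0,0,-1],[0,0,0,0,0,0,-1]]}}

```text
time_s: 12.3
tcp_pos: [462.3, -335.2, 200.9]
eef_rot: [-0.001, 3.141, -0.0]
ft_force: [-0.4, 1.0, 3.2]
opening: 33.7
gripper_force: 30.0
```

Call:
{"method": "carry_out", "body": {"plan": [[0,0,0.1,0,0,0,-1],[0,0,0,0,0,0,-1],[0,0,0,0,0,0,-1],[0,0,0,0,0,0,-1]]}}

```text
time_s: 12.63
tcp_pos: [462.4, -335.2, 198.9]
eef_rot: [-0.001, 3.141, -0.0]
ft_force: [-0.1, 1.2, 4.1]
opening: 34.1
gripper_force: 30.0
```

```bash
sleep 1
python3 - <<'E'
from h import *
L=[]
for i in range(6):
  cams.grab_frame("side"); L.append(env.read_state()["ft_force"])
print(np.mean(L,0),np.std(L,0),env.read_state()["tcp_pos"])
E
```

```text
[-0.42896119  1.70971439  4.65248451] [0.35042226 0.2547181  0.59677281] [ 462.34742682 -335.1283317   198.81175629]
```

The force is about 6.6 N net, well above the pad's 4 N, so the pad is fully down. Travel of 14 mm fits pad 6 plus plunger 8, so there was no slip. Now up and over towards the jig.

Call:
{"method": "carry_out", "body": {"plan": [[0,0,-0.2,0,0,0,-1],[0,0,-0.5,0,0,0,-1],[0,0,-0.8,0,0,0,-1],[0,0,-1,0,0,0,-1],[0,0,-1,0,0,0,-1],[0,0.3,-1,0,0,0,-1],[0,0.6,-0.5,0,0,0,-1],[-0.1,1,0,0,0,0,-1],[-0.1,1,0,0,0,0,-1],[-0.1,1,0,0,0,0,-1]]}}

```text
time_s: 13.77
tcp_pos: [468.0, -255.6, 298.6]
eef_rot: [0.001, -3.141, -0.001]
ft_force: [-0.2, -0.2, -1.5]
opening: 33.4
gripper_force: 30.0
```

Call:
{"method": "carry_out", "body": {"plan": [[-0.1,1,0,0,0,0,-1],[-0.1,1,0,0,0,0,-1],[-0.1,1,0,0,0,0,-1],[-0.1,1,0,0,0,0,-1],[-0.1,1,0,0,0,0,-1],[-0.1,1,0,0,0,0,-1],[-0.1,1,0,0,0,0,-1],[-0.1,1,0,0,0,0,-1],[-0.1,1,0,0,0,0,-1],[-0.1,1,0,0,0,0,-1]]}}

```text
time_s: 14.6
tcp_pos: [487.5, -55.4, 298.5]
eef_rot: [0.002, -3.141, -0.001]
ft_force: [0.0, -0.1, -2.2]
opening: 33.9
gripper_force: 30.0
```

Call:
{"method": "carry_out", "body": {"plan": [[-0.1,1,0,0,0,0,-1],[-0.1,1,0,0,0,0,-1],[-0.1,1,0,0,0,0,-1],[-0.1,1,0,0,0,0,-1],[-0.1,1,0,0,0,0,-1],[-0.1,1,0,0,0,0,-1],[-0.1,1,0,0,0,0,-1],[-0.1,1,0,0,0,0,-1],[-0.1,1,0,0,0,0,-1],[-0.1,1,0,0,0,0,-1]]}}

```text
time_s: 15.43
tcp_pos: [507.1, 144.4, 298.5]
eef_rot: [0.002, -3.141, 0.0]
ft_force: [0.5, 0.4, -1.9]
opening: 33.8
gripper_force: 30.0
```

Call:
{"method": "carry_out", "body": {"plan": [[-0.1,1,0,0,0,0,-1],[-0.1,1,0,0,0,0,-1],[-0.1,1,0,0,0,0,-1],[-0.1,1,0,0,0,0,-1],[-0.1,1,0,0,0,0,-1],[-0.1,1,0,0,0,0,-1],[-0.1,0.6,0,0,0,0.6,-1],[-0.1,0.3,0,0,0,0.6,-1],[0,0,0,0,0,0.6,-1],[0,0,0,0,-0.6,0,-1]]}}

```text
time_s: 16.27
tcp_pos: [523.9, 281.4, 297.8]
eef_rot: [0.245, 3.081, -0.007]
ft_force: [-0.1, 0.3, -2.0]
opening: 34.2
gripper_force: 30.0
```

Call:
{"method": "carry_out", "body": {"plan": [[0,0,0,0,-0.6,0,-1],[0,0,0,0,-0.6,0,-1],[0,0,0,0,-0.6,0,-1],[0,0,0,0,-0.6,0,-1],[0,0,0,0,-0.6,0,-1],[0,0,0,0,-0.4,0,-1],[0,0,0,0,0,0,-1],[0,0,0,0,0,0,-1],[0,0,0,0,0,0,-1]]}}

```text
time_s: 17.02
tcp_pos: [523.8, 280.9, 298.6]
eef_rot: [0.218, 2.786, -0.038]
ft_force: [0.1, 0.1, -2.6]
opening: 33.9
gripper_force: 30.0
```

```bash
sleep 1
cat > j.py <<'E'
from h import *
from scipy.optimize import minimize
s=env.read_state(); R=Ro.from_rotvec(s["eef_rot"]); p=s["tcp_pos"]
T=cams.grab_frame("top");S=cams.grab_frame("side");W=cams.grab_frame("wrist")
for c in("top","side","wrist"):
  for n in("mark","meter_tip","jig","meter"): print(c,n,[(np.round(d["point"]).tolist(),round(d["confidence"],2)) for d in nets.tip_of(c,n)][:3])
tip=p+R.apply([.5,1,162.8]); n=-R.as_matrix()[:,2]
print("tcp",p,"n",n.round(3),"tip",tip.round(1),"ft",s["ft_force"],s["opening"])
print("tip px top",proj(T,tip).round(1),"side",proj(S,tip).round(1),"wrist",wproj(W,tip).round(1))
E
cat j.py - > j1.py <<'E'
def line(f,a,b): return None
a=cv2.resize(S["image"][240:400,110:290],(450,400));b=cv2.resize(W["image"][:400,120:520],(350,400)[::1])
save("j1.png",np.hstack([a,b]))
E
python3 j1.py
```

```text
top mark [([597.0, 283.0, 73.0], 0.42)]
top meter_tip [([562.0, 272.0, 197.0], 0.63)]
top jig [([597.0, 285.0, -0.0], 0.64)]
top meter [([561.0, 273.0, 197.0], 0.46)]
side mark [([600.0, 286.0, 1.0], 0.68), ([789.0, 10.0, 0.0], 0.61), ([603.0, 280.0, 73.0], 0.57)]
side meter_tip []
side jig [([596.0, 283.0, 0.0], 0.57)]
side meter []
wrist mark [([686.0, -140.0, 1.0], 0.74), ([598.0, 281.0, 75.0], 0.55)]
wrist meter_tip []
wrist jig [([602.0, 283.0, -1.0], 0.81)]
wrist meter [([563.0, 275.0, 195.0], 0.66)]
tcp [523.83297111 280.94912285 298.6130352 ] n [-0.336  0.053  0.94 ] tip [578.3 273.4 145.4] ft [ 0.13215484  0.09566744 -2.60666023] 33.90950142526327
tip px top [191.4 156.5] side [204.4 293.9] wrist [[311.3 198.4]]
```

View pics/j1.png

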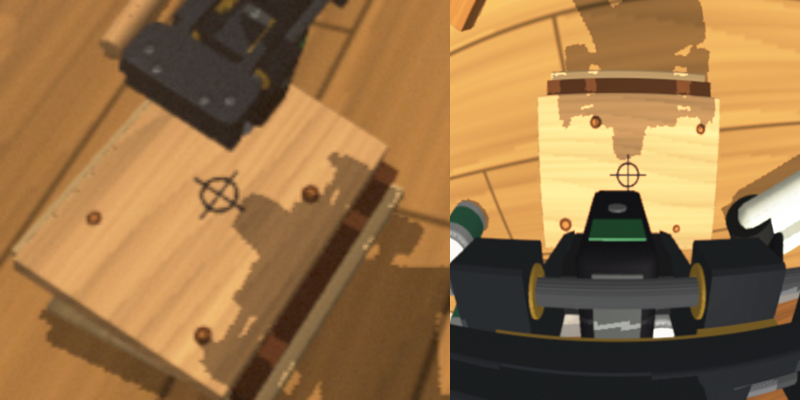

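The wrist view shows the board square in the image, with the ring at wrist pixel (322.9,176). In the side view it is at (197.6,318). I'll triangulate the ring with all three cameras and compute the approach.

Run:
```python
from h import *
T=cams.grab_frame("top");S=cams.grab_frame("side");W=cams.grab_frame("wrist")
s=env.read_state(); R=Ro.from_rotvec(s["eef_rot"]); p=s["tcp_pos"]
from scipy.optimize import least_squares
obs=[(W,(322.9,176)),(S,(197.7,318)),(T,(196.1,154.1))]
res=lambda X,k:np.concatenate([((wproj(f,X)[0] if f is W else proj(f,X))-o) for i,(f,o) in enumerate(obs) if i in k])
for k in((0,1),(0,2),(1,2),(0,1,2)):
  r=least_squares(res,[599,283,75],args=(k,)); print(k,r.x.round(1),r.fun.round(1))
m=r.x; tip=p+R.apply([.5,1,162.8])
print("tip->mark in tool axes mm",R.inv().apply(m-tip).round(1))
```

```text
(0, 1) [600.7 282.4  75.1] [ 0.  -0.2 -0.2 -0.2]
(0, 2) [598.3 282.4  79.1] [-0.2 -0.1 -0.5 -0.4]
(1, 2) [599.3 282.7  75.2] [ 0.3  0.1 -0.2 -0.5]
(0, 1, 2) [599.8 282.5  76.2] [ 0.1 -0.4  0.  -0.4 -0.2 -0.7]
tip->mark in tool axes mm [ 5.6 12.4 71.8]
```

Call:
{"method": "carry_out", "body": {"plan": [[0.14,0.31,0,0,0,0,-1],[0.14,0.31,0.3,0,0,0,-1],[0,0,0.7,0,0,0,-1],[0,0,0.8,0,0,0,-1],[0,0,0.6,0,0,0,-1],[0,0,0.3,0,0,0,-1],[0,0,0.2,0,0,0,-1],[0,0,0.1,0,0,0,-1],[0,0,0,0,0,0,-1],[0,0,0,0,0,0,-1]]}}

```text
time_s: 18.75
tcp_pos: [541.1, 290.8, 241.0]
eef_rot: [0.218, 2.784, -0.038]
ft_force: [0.1, -0.8, -1.3]
opening: 33.9
gripper_force: 30.0
```

```bash
sleep 1; cat j.py - > j2.py <<'E'
save("j2.png",cv2.resize(S["image"][260:360,140:260],(720,600),interpolation=2))
E
python3 j2.py|grep -v jig
```

```text
top mark [([461.0, -332.0, 54.0], 0.73), ([597.0, 285.0, 72.0], 0.36)]
top meter_tip []
top meter [([577.0, 283.0, 142.0], 0.58)]
side mark [([601.0, 282.0, 74.0], 0.49)]
side meter_tip []
side meter [([576.0, 285.0, 141.0], 0.66)]
wrist mark [([597.0, 282.0, 75.0], 0.56)]
wrist meter_tip []
wrist meter [([577.0, 286.0, 143.0], 0.95), ([513.0, -80.0, 0.0], 0.51)]
tcp [541.10528799 290.82859703 241.0190554 ] n [-0.339  0.053  0.939] tip [595.9 283.3  87.9] ft [ 0.07200491 -0.78062064 -1.28653556] 33.934384764937946
tip px top [194.3 153.9] side [198.3 314.9] wrist [[311.2 198.8]]
```

View pics/j2.png

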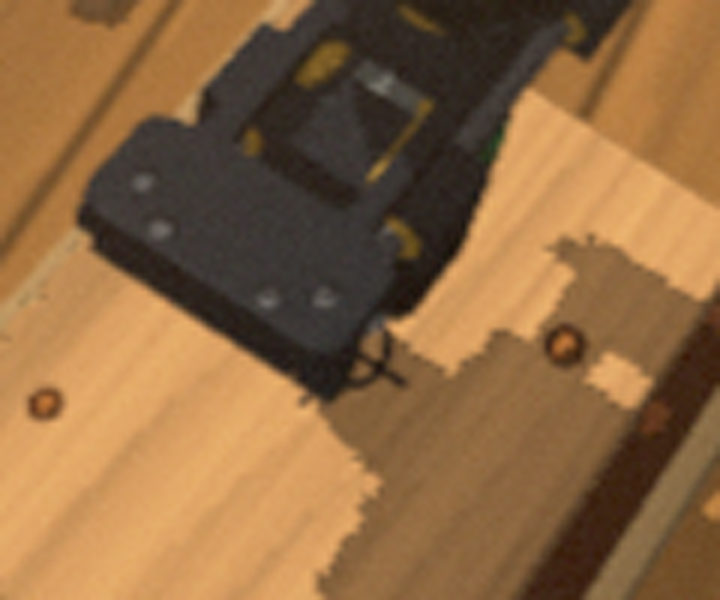

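Only part of the ring shows beside the finger, at crop (370,360). The predicted tip line meets the face at (600,282.6), on the ring. Pressing slowly.

Call:
{"method": "carry_out", "body": {"plan": [[0,0,0.2,0,0,0,-1],[0,0,0.2,0,0,0,-1],[0,0,0.1,0,0,0,-1],[0,0,0.1,0,0,0,-1],[0,0,0.1,0,0,0,-1],[0,0,0,0,0,0,-1],[0,0,0,0,0,0,-1],[0,0,0,0,0,0,-1]]}}

```text
time_s: 20.17
tcp_pos: [545.7, 290.0, 227.4]
eef_rot: [0.218, 2.785, -0.039]
ft_force: [-1.0, -0.5, -0.4]
opening: 34.0
gripper_force: 30.0
```

```bash
sleep 1
cat > f.py <<'E'
from h import *
L=[]
for i in range(12):
  cams.grab_frame("wrist"); s=env.read_state(); L.append(s["ft_force"])
R=Ro.from_rotvec(s["eef_rot"]); n=-R.as_matrix()[:,2]; f=np.mean(L,0)+[0,0,2.0]
print(f.round(2),"normal",f@n, "tip(free)",(s["tcp_pos"]+R.apply([.5,1,162.8])).round(1),s["opening"],s["time_s"])
E
python3 f.py
```

```text
[-1.42 -0.2   1.29] normal 1.675630981508904 tip(free) [600.5 282.4  74.2] 33.33056434296577 20.7667
```

Call:
{"method": "carry_out", "body": {"plan": [[0,0,0.1,0,0,0,-1],[0,0,0.1,0,0,0,-1],[0,0,0,0,0,0,-1],[0,0,0,0,0,0,-1],[0,0,0,0,0,0,-1],[0,0,0,0,0,0,-1]]}}

```text
time_s: 21.27
tcp_pos: [547.1, 289.8, 223.7]
eef_rot: [0.218, 2.785, -0.038]
ft_force: [-2.2, -1.0, 1.6]
opening: 33.9
gripper_force: 30.0
```

```bash
sleep 1; cat f.py - > f2.py <<'E'
W=cams.grab_frame("wrist");S=cams.grab_frame("side");T=cams.grab_frame("top")
save("e.png",np.hstack([cv2.resize(S["image"][260:360,140:260],(400,333)),cv2.resize(W["image"],(400,333))]))
for c in("wrist","side"): print([(np.round(d["point"]).tolist(),round(d["confidence"],2)) for d in nets.tip_of(c,"meter")][:2])
print("mark px predicted by wrist",wproj(W,np.array([599.8,282.5,76.2])))
E
python3 f2.py
```

```text
[-2.28 -0.32  4.19] normal 4.694276724939758 tip(free) [601.8 282.2  70.4] 33.91150616767658 21.8667
[([586.0, 284.0, 122.0], 0.76)]
[([788.0, 12.0, -2.0], 0.73), ([583.0, 285.0, 122.0], 0.43)]
mark px predicted by wrist [[311.17288018 200.89071442]]
```

View pics/e.png

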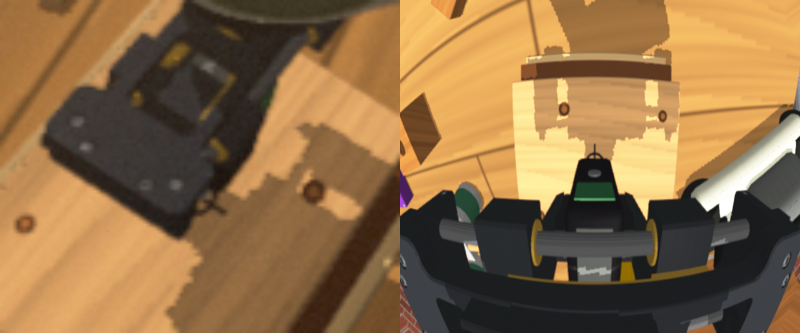

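The final views show the ring's cross arm directly in line with the meter, at (595,150) in the wrist half. The push is 4.7 N, so the spring tip is about 5 mm in, and the estimated tip position is within 2 mm of the ring's centre. Handing in.

```bash
python3 -c "
from workcell import ticket; print(ticket.finish_job())"
```

```text
the job is handed in; nothing more can be done
None
```

I handed the job in with the arm still holding the meter square to the board: the tip is about 2 mm from the ring's centre by my estimate, pushing about 4.7 N (spring tip about 5 mm in), after pressing the grey check pad down with about 6.6 N; the hand-in returned no verdict.

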